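# Open up the bur-block row and slide the yellow block in

## Task

On this goldsmith's bench, gently nudge the row of bur blocks apart inside its tray (push on the tabs, do not grip, lift or tip the row) so that a gap opens between the red-tabbed and the blue-tabbed block. Then slide the yellow-tabbed block down into that gap, without forcing or dropping it, until it stands fully home on the tray floor, upright and in line between red and blue, and let go. Leave the other things on the bench where they are.

Things in the scene. Friction and masses are not known exactly. Their poses are not given: they have to be found in the camera images.
- yellow_c (a point): YELLOW-tabbed bur block, standing loose on the bench to the robot's right of the tray: aluminium, 54 mm thick along its y, 80 deep along its x, 30 high, bottom edges bevelled 2 mm; on top in the middle a grip tab, 24 (x) by 12 (y) mm, 30 tall; three short burs 15 mm high at x = -30 and +30. Point: middle of the block, 30 mm above its underside (half-way up, foot of the tab). Fits either way round.
- red_c (a point): RED-tabbed block, same shape, size and point as the yellow one, in the row of four in the tray. The row runs along the blocks' y axes (which lie along the tray), nearly closed up: neighbours 55 mm apart centre to centre, 42 mm clear between neighbouring tabs.
- blue_c (a point): BLUE-tabbed block of the row, same shape and point; it always stands next to the red one, on either side of it.
- black_c (a point): BLACK-tabbed block of the row, same shape and point; it stands on red's other side.
- white_c (a point): WHITE-tabbed block of the row, same shape and point; always at the robot's right-hand end of the row.
- yellow: the yellow block, about 0.27 to 0.43 kg like the others; origin at the centre of its underside, z up
- red: the red block; origin at the centre of its underside. The tray is fixed to the bench: slippery steel floor 8 mm above the bench (friction about 0.3), side rails 20 mm high with 2 mm of play either side of a block, rigid wooden end cheeks 40 mm high. It is only 2 to 3 mm longer inside than five blocks: a fifth fits only when both parts of the row are right up against the end cheeks.
- blue: the blue block; origin at the centre of its underside. How far the row stands from each end cheek is not measured and differs each time (2 to 53 mm at either end, 55 mm in all): feel for the cheeks.
- black: the black block; origin at the centre of its underside. Sliding one to three blocks takes 1 to 5 N; a push that rises to 7 or 8 N has met the cheek. More than about 25 N is rough.
- white: the white block; origin at the centre of its underside. Push low on a tab, just above the block's top, or the block may tip.
- jar: bystander: glass storage jar with a yellow lid, 68 mm across, 85 mm tall; origin at its underside
- tin: bystander: red round tin, 60 mm across, 45 mm tall; origin at its underside
- mandrel: bystander: steel ring mandrel standing on its foot, 64 mm across the foot, 152 mm tall; origin at its underside
- hammer: bystander: small hammer lying flat, 200 mm long
- gembox: bystander: small open blue box, 70 x 50 x 25 mm; origin at its underside
- toolcup: bystander: square dark pot full of hand tools, 85 x 85 mm, about 120 mm tall with the tools; origin at its underside
Things that resemble listed ones, but are neither listed nor needed, are in the scene too. Leave any green, orange or turquoise look-alike of the blue alone.

How it is judged:
By the outcome, as a careful person would: the job done as asked, in the order asked, and still so for the second after the job is handed in, with the robot touching nothing.
It also fails if it takes over 64 s, if anything falls off the work surface, if the arm or the gripper's body presses on something with over 40 N, if the wrist force passes 120 N, or if a joint passes its speed limit or range.

## Robot

A 7-joint arm with a two-finger parallel gripper is mounted at the origin on the work surface. World frame = base frame: x ahead of the robot, y to its left, z up, the work surface at z = 0. Lengths are in mm, angles in rad, forces in N, time in s.
With the tool pointing down it reaches from about 400 to 875 mm from the base axis. Payload 4.4 kg.
Tool frame: the origin (TCP) lies at the very end of the fingers, on their centre line; the grasp point (between the pads) lies 19 mm behind it; z points along the fingers, y is the line along which they close (so a half turn about z gives the same grasp; the last joint's range is limited). The gripper opens to 85 mm and grips with 20 to 120 N. Pads are 22 mm wide; open, the fingers measure 114 mm over their backs; the gripper's body (76 mm by 85 mm) begins 54 mm behind the grasp point. The pads swing forward as they close: fully open they stand 13 mm farther back than shut.
Start: joints at [1.142, 0.628, 0.038, 1.517, -0.027, 0.996, -0.02], TCP at [230.71, -607.693, 192.313] pointing down, gripper open.
Joint ranges: [-3.06, 3.06], [-0.37, 2.12], [-1.25, 1.32], [0.18, 2.47], [-1.1, 4.24], [0.23, 1.98], [-2.94, 2.94]. Speed limits (rad/s): [2.57, 2.57, 3.14, 3.14, 3.14, 3.14, 3.14].

## Interface

Orientations are given as [roll, pitch, yaw] about the fixed x, y, z axes, in that order (R = Rz(yaw) Ry(pitch) Rx(roll)).
In Python, from cell import read_state, get_image, camera_info, finish_job gives the robot as it stands.
- The arm moves only by the tool play_rows, never from a script. Its argument "deltas" is one flat list of numbers, 7 for each row, row after row: the shift along the tool's x, y, z in mm, then the turn, a rotation vector about the tool's x, y, z in rad, then the opening, from 0 (shut) to 1 (fully open). In form: [dx, dy, dz, ax, ay, az, grip, dx, dy, dz, ax, ay, az, grip, ...]. A call has 1 to 10 rows; each row is the pose to reach, as a shift and turn from the pose commanded when the call began, along the tool's axes at that moment; what a row does not reach only later rows make up. A row lasts 1/8 s, in which the tool goes at most 62.5 mm and 10.7 degrees, less where a joint would pass 70% of its speed; a pose out of reach is approached as far as the arm can. A call with a gripper value outside its range is refused whole. The fingers move at their own pace and stop on an object; the grip force is fixed at half the most. Time passes only in rows, so rows that repeat a pose let the fingers close. It gives the time, the measured TCP pose, the force, the opening and the grip force at its end, in the units of the state.
- read_state(): the state, without advancing time (a new reading comes with each control period).
- get_image(name): name is "scene" or "top" or "wrist"; returns the picture (480x640x3 uint8, red, green, blue); there is no depth.
- camera_info(name): a dict with "fx", "fy", "cx", "cy" (pixels), "T" (4x4, takes a point from camera to world coordinates). Camera axes: x right, y down, z forward; pixel columns grow to the right and rows downward; lengths in mm; the calibration is good to about 2 mm. A picture is of the moment at which its call begins: read the wrist's pose just before it. camera_info takes no time and is no camera call; for the wrist camera it gives the pose at the moment of the call.
- finish_job(): hands the job in; it is judged then, once.
The state is a dict: "clock": time; "qpos": joint angles; "qd": joint speeds; "tau": joint torques, N m; "eef_pos": TCP position; "tool_rot": TCP orientation; "force": force on the tool from outside, world axes, zero at the start; "torque": the same for the moment, N m; "width": finger opening in mm; "gripper_force": force on a finger pad.
Only numpy, scipy, OpenCV 4.12 (cv2) and the standard library are available. Lean on these libraries where they do the work, as an engineer would, in place of code of your own. Each camera call takes 0.05 s, during which the arm holds its last target. There are 200 camera calls.

## Working session

There is one attempt and no reset: what is moved stays moved. The work goes in short steps, Python scripts to look and compute and a tool call to move; the robot and the scene stay as the last step left them, time stands still between calls to the robot, and variables do not carry over. Pictures are saved under pics/ and viewed, at most 10 in all, crops included, and the job is handed in when it is done.

Besides the shell and the picture viewer there is one more tool, called after "Emit:" as name(argument=value, ...) on one line, values as JSON. play_rows: Moves the arm, as the interface text tells. Its arguments: {"type":"object","properties":{"deltas":{"type":"array"}},"required":["deltas"]}

```bash
mkdir -p pics; ls; python3 - <<'E'
from cell import *
import cv2
s=read_state();print(s)
for n in("scene","top"):
    im=get_image(n);cv2.imwrite(f"pics/{n}0.png",im[...,::-1]);c=camera_info(n);print(n,c)
E
```

```text
pics
{'clock': 0.0, 'qpos': array([ 1.14219263,  0.62935893,  0.03840661,  1.51838255, -0.02702192,
        0.99627016, -0.02001387]), 'qd': array([-0.00040164,  0.00085201,  0.00103469, -0.00151214,  0.00032727,
       -0.00054678,  0.00068268]), 'tau': array([ 1.74781658e-04, -5.63400507e+01,  1.22653484e+00, -1.93451536e+01,
        1.10796030e-02,  1.05549971e-02,  6.05311982e-06]), 'eef_pos': array([ 230.48723002, -607.01433781,  191.37554594]), 'tool_rot': array([-3.13969015e+00, -1.31729995e-05,  3.62806149e-01]), 'force': array([-0.01572189,  0.00184413,  0.77407257]), 'torque': array([-0.01109314,  0.05866218, -0.03471636]), 'gripper_force': 0.0, 'width': 85.2693370906564}
scene {'fx': 617.2817146612582, 'fy': 617.2817146612582, 'cx': 316.19384646395275, 'cy': 241.89830620330866, 'T': array([[ 5.71756534e-01,  6.51150897e-01, -4.99096159e-01,
         1.24443758e+03],
       [ 8.20412705e-01, -4.56882296e-01,  3.43775452e-01,
        -4.58584847e+02],
       [-4.17850542e-03, -6.06020690e-01, -7.95437906e-01,
         1.13872101e+03],
       [ 0.00000000e+00,  0.00000000e+00,  0.00000000e+00,
         1.00000000e+00]])}
top {'fx': 573.0005951253063, 'fy': 573.0005951253063, 'cx': 325.4146674552712, 'cy': 231.61279427182882, 'T': array([[-3.84469192e-03, -9.93834455e-01,  1.10807465e-01,
         4.14215337e+02],
       [-9.99846929e-01,  1.92910440e-03, -1.73895594e-02,
         1.97554311e+01],
       [ 1.70685841e-02, -1.10857361e-01, -9.93689745e-01,
         1.23903929e+03],
       [ 0.00000000e+00,  0.00000000e+00,  0.00000000e+00,
         1.00000000e+00]])}
```

View pics/top0.png

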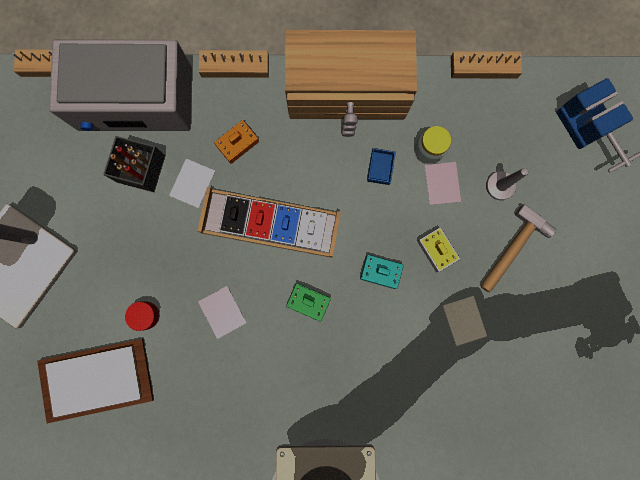

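View pics/scene0.png

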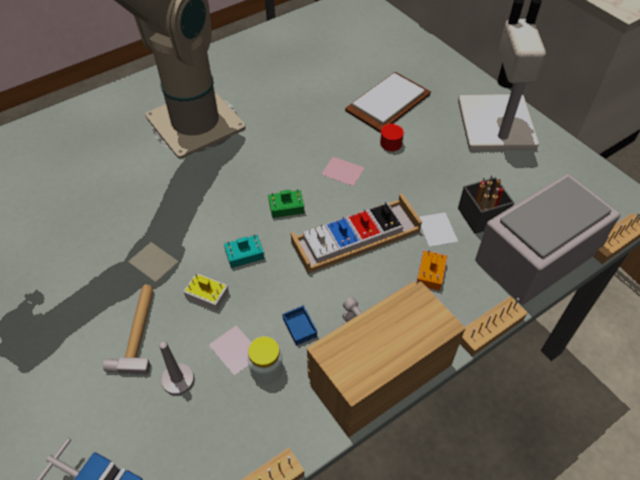

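```bash
cat > h.py <<'E'
import numpy as np,cv2
from cell import *
from scipy.spatial.transform import Rotation as R
def ray(c,u,v,z):
    T=c["T"];d=T[:3,:3]@np.array([(u-c["cx"])/c["fx"],(v-c["cy"])/c["fy"],1.]);o=T[:3,3]
    return o+d*(z-o[2])/d[2]
def tool(): 
    s=read_state();return s["eef_pos"],R.from_euler("xyz",s["tool_rot"])
def delta(p,yaw,pose=None):
    # shift + turn in the tool axes to reach p with the tool pointing down, tool yaw as Rz(yaw)Rx(pi)
    e,r=pose or tool(); g=R.from_euler("xyz",[np.pi,0,yaw])
    return np.round(r.inv().apply(np.array(p)-e),1),np.round((r.inv()*g).as_rotvec(),4)
E
python3 - <<'E'
import cv2
a=cv2.imread("pics/top0.png")
b=cv2.resize(a[170:280,190:470],None,fx=2.8,fy=2.8,interpolation=cv2.INTER_CUBIC);cv2.imwrite("pics/c1.png",b)
from h import *
for n,u,v,z in[("trayL end",206,210,40),("trayR",337,235,40),("black",235,214,68),("red",261,217,68),("blue",286,222,68),("white",312,228,68),("yellow",438,247,60)]:
    print(n,ray(camera_info("top"),u,v,z).round(0))
E
```

```text
trayL end [594. 250.  40.]
trayR [541. -26.  40.]
black [582. 185.  68.]
red [575. 132.  68.]
blue [565.  80.  68.]
white [552.  27.  68.]
yellow [ 513. -234.   60.]
```

View pics/c1.png

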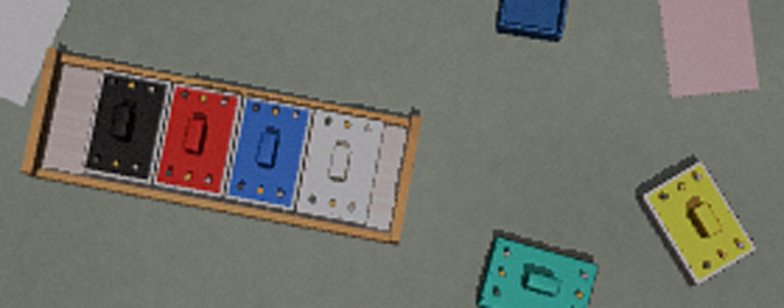

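```bash
cat >> h.py <<'E'
def masks(im):
    h=cv2.cvtColor(im,cv2.COLOR_RGB2HSV);H,S,V=cv2.split(h)
    return {"red":((H<6)|(H>174))&(S>150)&(V>60),"blue":(H>100)&(H<122)&(S>110)&(V>60),"yellow":(H>25)&(H<34)&(S>110)&(V>60)}
def rect(m,c,near,z):
    m=cv2.morphologyEx(m.astype(np.uint8),cv2.MORPH_CLOSE,np.ones((3,3)))
    cs,_=cv2.findContours(m,cv2.RETR_EXTERNAL,cv2.CHAIN_APPROX_NONE)
    best=None
    for k in cs:
        if cv2.contourArea(k)<150: continue
        p=np.array([ray(c,u,v,z) for u,v in k[:,0]])
        r=cv2.minAreaRect(p[:,:2].astype(np.float32))
        d=np.hypot(*(np.array(r[0])-near))
        if d<60 and (best is None or d<best[0]): best=(d,r,cv2.boxPoints(r))
    return best
E
python3 - <<'E'
from h import *
for n in("top","scene"):
    im=cv2.imread(f"pics/{n}0.png")[...,::-1].copy();c=camera_info(n);M=masks(im)
    for k,p,z in(("red",(575,132),38),("blue",(565,80),38),("yellow",(513,-234),30)):
        b=rect(M[k],c,p,z);print(n,k,b and (np.round(b[1][0],1),np.round(b[1][1],1),round(b[1][2],1)))
E
```

```text
top red (array([574.3, 137.1]), array([46.9, 73.2]), 79.2)
top blue (array([564.4,  82.9]), array([47.7, 73.9]), 79.1)
top yellow (array([ 511.6, -243.3]), array([72.7, 47.5]), 31.0)
scene red (array([575.1, 135.7]), array([44. , 69.1]), 79.3)
scene blue (array([564.4,  81.9]), array([45. , 70.7]), 79.5)
scene yellow (array([ 512.7, -244.5]), array([71.2, 46. ]), 30.4)
```

```bash
python3 - <<'E'
from h import *
print(delta([569.5,109.4,150],np.radians(-10.7)))
E
```

```text
(array([ 571.2, -549.5,   42.4]), array([-1.600e-03,  5.000e-04,  5.495e-01]))
```

Emit:
play_rows(deltas=[142,-137,0,0,0,0.14,0,285,-275,0,0,0,0.28,0,428,-412,0,0,0,0.41,0,571,-549.5,0,-0.0016,0.0005,0.5495,0,571,-549.5,0,-0.0016,0.0005,0.5495,0,571,-549.5,0,-0.0016,0.0005,0.5495,0,571,-549.5,0,-0.0016,0.0005,0.5495,0,571,-549.5,0,-0.0016,0.0005,0.5495,0,571,-549.5,0,-0.0016,0.0005,0.5495,0,571,-549.5,0,-0.0016,0.0005,0.5495,0])

```text
clock: 1.35
eef_pos: [498.4, -40.8, 192.2]
tool_rot: [3.14, -0.001, -0.187]
force: [1.1, -1.0, -0.4]
width: 0.0
gripper_force: 0.0
```

```bash
python3 - <<'E'
from h import *
print(delta([569.5,109.4,150],np.radians(-10.7)),read_state()["width"])
E
```

```text
(array([  41.9, -160.9,   42. ]), array([ 0.0016, -0.0009, -0.    ])) 0.014470745315587412
```

Emit:
play_rows(deltas=[42,-161,0,0,0,0,0,42,-161,0,0,0,0,0,42,-161,0,0,0,0,0,42,-161,0,0,0,0,0,42,-161,0,0,0,0,0])

```text
clock: 1.98
eef_pos: [568.4, 106.6, 191.6]
tool_rot: [3.139, 0.0, -0.187]
force: [0.1, -0.2, 0.3]
width: -0.0
gripper_force: 0.0
```

```bash
python3 - <<'E'
from h import *
print(delta([569.5,109.4,100],np.radians(-10.7)))
c=camera_info("wrist");im=get_image("wrist");cv2.imwrite("pics/w1.png",im[...,::-1]);M=masks(im);print(c)
for k,p,z in(("red",(575,132),38),("blue",(565,80),38)):
    b=rect(M[k],c,p,z);print(k,b and (np.round(b[1][0],1),np.round(b[1][1],1),round(b[1][2],1)))
E
```

```text
(array([ 0.6, -3.3, 91.6]), array([ 0.003 ,  0.0002, -0.0005]))
{'fx': 351.4773328941708, 'fy': 351.4773328941708, 'cx': 315.46659778200444, 'cy': 242.18227743576173, 'T': array([[-1.86345020e-01, -9.30889053e-01, -3.14199148e-01,
         6.49609214e+02],
       [-9.82478796e-01,  1.77635139e-01,  5.64018874e-02,
         9.09926085e+01],
       [ 3.30890989e-03,  3.19204212e-01, -9.47680179e-01,
         3.72771856e+02],
       [ 0.00000000e+00,  0.00000000e+00,  0.00000000e+00,
         1.00000000e+00]])}
red (array([574.8, 135.5]), array([47.1, 72.1]), 79.2)
blue (array([564. ,  81.7]), array([46.8, 73.2]), 79.3)
```

View pics/w1.png

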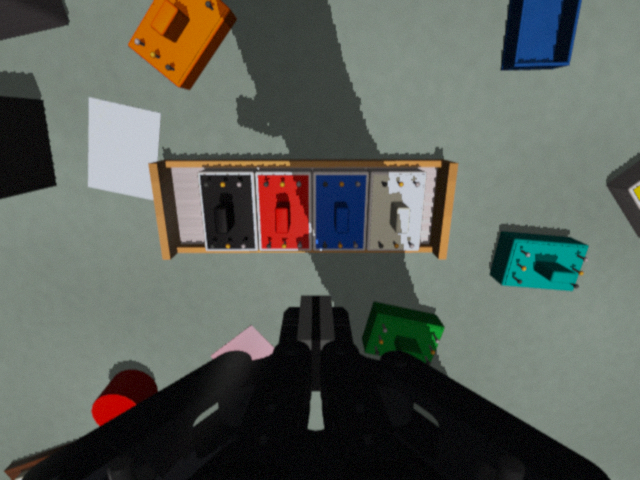

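Emit:
play_rows(deltas=[0.6,-2.5,50,0.003,0,0,0,0.6,-2.5,95,0.003,0,0,0,0.6,-2.5,120,0.003,0,0,0,0.6,-2.5,135,0.003,0,0,0,0.6,-2.5,147,0.003,0,0,0,0.6,-2.5,147,0.003,0,0,0])

```text
clock: 2.78
eef_pos: [570.1, 109.4, 45.0]
tool_rot: [-3.14, -0.001, -0.187]
force: [1.2, 0.6, 0.0]
width: 0.2
gripper_force: 0.0
```

```bash
python3 - <<'E'
from h import *
print(delta([569.4,108.6,43],np.radians(-10.7)),read_state()["force"],read_state()["eef_pos"])
E
```

```text
(array([-0.5,  0.9,  2. ]), array([-0.0014, -0.0006, -0.0005])) [1.17155083 0.56309553 0.03074099] [570.09733266 109.41504739  45.01251341]
```

Emit:
play_rows(deltas=[-0.5,-3,2,0,0,0,0,-0.5,-6,2,0,0,0,0,-0.5,-9,2,0,0,0,0,-0.5,-12,2,0,0,0,0,-0.5,-15,2,0,0,0,0,-0.5,-18,2,0,0,0,0,-0.5,-21,2,0,0,0,0,-0.5,-24,2,0,0,0,0,-0.5,-27,2,0,0,0,0,-0.5,-30,2,0,0,0,0])

```text
clock: 4.03
eef_pos: [575.3, 139.6, 43.2]
tool_rot: [-3.14, -0.001, -0.187]
force: [0.2, 0.6, -0.0]
width: -0.2
gripper_force: 0.0
```

Emit:
play_rows(deltas=[0,-2,0,0,0,0,0,0,-4,0,0,0,0,0,0,-6,0,0,0,0,0])

```text
clock: 4.4
eef_pos: [576.4, 145.4, 43.2]
tool_rot: [-3.14, -0.001, -0.187]
force: [-1.5, -0.5, 0.3]
width: -0.0
gripper_force: 0.0
```

```bash
python3 - <<'E'
from h import *
e,r=tool();print(e,read_state()["force"])
im=get_image("top");cv2.imwrite("pics/t2.png",cv2.resize(im[160:270,190:350],None,fx=4,fy=4)[...,::-1]);c=camera_info("top")
for k,p,z in(("red",(580,160),38),("blue",(565,80),38)):
    b=rect(masks(im)[k],c,p,z);print(k,b and (np.round(b[1][0],1),np.round(b[1][1],1),round(b[1][2],1)))
E
```

```text
[576.44909979 145.38177969  43.23583047] [-1.53477576 -0.52129184  0.33169156]
red (array([552.9, 127.2]), array([23.2, 36. ]), 89.9)
blue (array([564.4,  82.7]), array([47.2, 74. ]), 78.9)
```

View pics/t2.png

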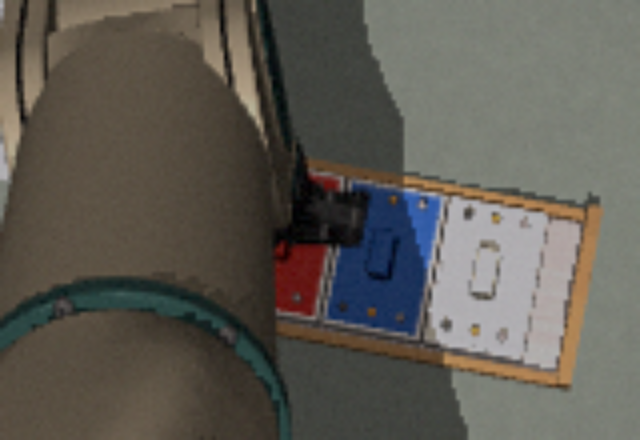

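```bash
python3 - <<'E'
from h import *
im=get_image("wrist");cv2.imwrite("pics/w2.png",im[...,::-1]);c=camera_info("wrist")
for k,p,z in(("red",(580,160),38),("blue",(565,80),38)):
    b=rect(masks(im)[k],c,p,z);print(k,b and (np.round(b[1][0],1),np.round(b[1][1],1),round(b[1][2],1)))
E
```

```text
red (array([574.3, 135.5]), array([47.4, 72.8]), 79.3)
blue (array([563.9,  81.9]), array([47.8, 73.5]), 79.3)
```

View pics/w2.png

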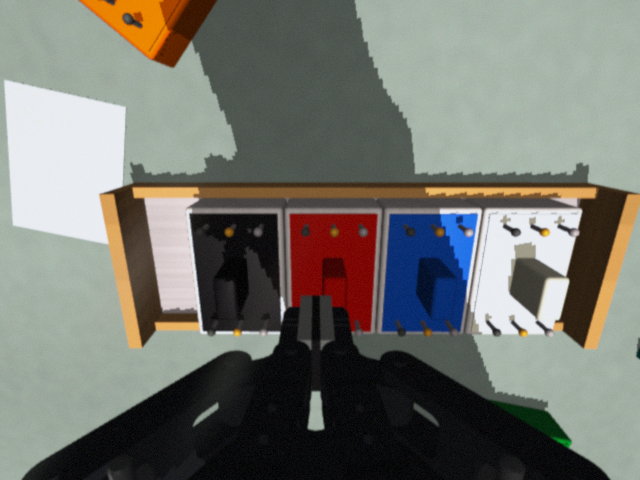

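```bash
python3 - <<'E'
from h import *
e,r=tool();c=camera_info("wrist");T=np.linalg.inv(c["T"])
def pr(p): q=T@np.append(p,1);return (c["fx"]*q[0]/q[2]+c["cx"],c["fy"]*q[1]/q[2]+c["cy"],q[2])
print(e,pr(e),pr(e+[0,0,19]),pr(e+[0,0,40]),read_state()["tool_rot"])
for z in(38,43,68):print(z,ray(c,316,297,z))
print("tab red foot/top",ray(c,335,305,38),ray(c,334,262,68))
E
```

```text
[576.45610577 145.6730648   43.20570073] (np.float64(314.03109428298916), np.float64(278.6981217776149), np.float64(198.03959104674175)) (np.float64(313.8345850806847), np.float64(294.15151407358894), np.float64(180.02648945340079)) (np.float64(313.5659501859127), np.float64(315.2768372880567), np.float64(160.11727190286604)) [-3.13976064e+00 -9.93391567e-04 -1.86337500e-01]
38 [562.3182679  147.20534792  38.        ]
43 [564.86664884 146.72572549  43.        ]
68 [577.60855352 144.32761332  68.        ]
tab red foot/top [555.02253093 137.07394874  38.        ] [594.33305974 132.41691145  68.        ]
```

```bash
python3 - <<'E'
from h import *
im=get_image("scene");e,r=tool();c=camera_info("scene");T=np.linalg.inv(c["T"])
def pr(p): q=T@np.append(p,1);return (c["fx"]*q[0]/q[2]+c["cx"],c["fy"]*q[1]/q[2]+c["cy"])
for dz in(0,25,40,73):print(dz,np.round(pr(e+[0,0,dz]),1))
cv2.imwrite("pics/s3.png",cv2.resize(im[130:280,280:460],None,fx=4,fy=4,interpolation=cv2.INTER_CUBIC)[...,::-1])
E
```

```text
0 [367.8 221.3]
25 [368.5 214.3]
40 [369. 210.]
73 [369.9 200.3]
```

View pics/s3.png

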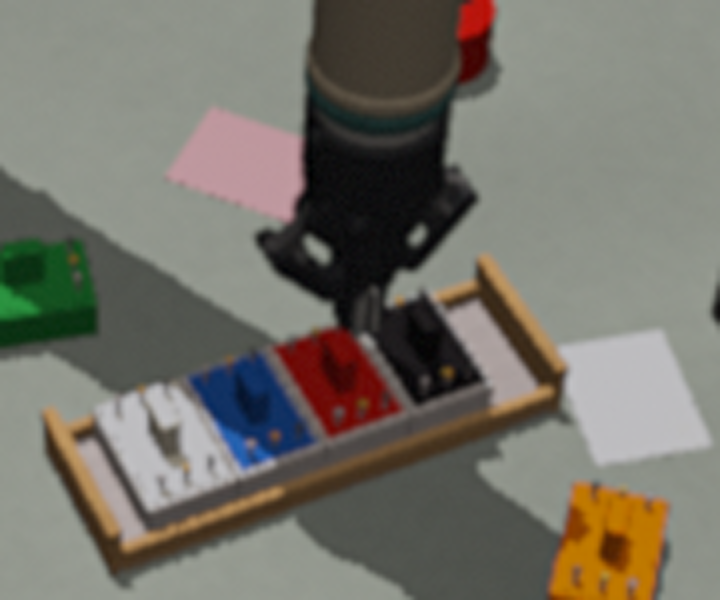

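```bash
python3 - <<'E'
from h import *
w=camera_info("wrist");s=camera_info("scene")
for z in(38,43,50,60,68,80):print(z,ray(w,316,297,z)[:2].round(1),ray(s,372,213,z)[:2].round(1))
e=read_state();print(e["eef_pos"],e["qpos"],e["clock"])
# wrist camera pose in the tool frame, start-of-job vs. now is not needed: print it
T=w["T"];r=R.from_euler("xyz",e["tool_rot"]);print(r.inv().apply(T[:3,3]-e["eef_pos"]))
E
```

```text
38 [562.3 147. ] [559.  171.5]
43 [564.8 146.5] [562.1 168.7]
50 [568.4 145.8] [566.5 164.7]
60 [573.5 144.9] [572.7 158.9]
68 [577.6 144.1] [577.7 154.4]
80 [583.7 143. ] [585.2 147.5]
[576.41696269 145.45548936  43.20092451] [-0.35684022  0.74620235  0.10091451  1.80302513 -0.12389719  0.59685134
 -1.9374679 ] 4.55
[  82.68532922    0.73897389 -181.12474659]
```

```bash
python3 - <<'E'
from h import *
print(delta([569.2,108.6,43],np.radians(-10.7)))
E
```

```text
(array([-0.3, 37.6,  0.1]), array([-0.0017, -0.001 ,  0.0002]))
```

Emit:
play_rows(deltas=[0,12,-3,0,0,0,0,0,28,-3,0,0,0,0,0,37.6,0,0,0,0,0,0,37.6,0,0,0,0,0,0,37.6,10,0,0,0,0,0,37.6,14,0,0,0,0,0,37.6,18,0,0,0,0,0,37.6,18,0,0,0,0])

```text
clock: 5.55
eef_pos: [569.1, 108.6, 24.7]
tool_rot: [-3.14, -0.0, -0.186]
force: [-0.7, -0.9, -0.4]
width: -0.1
gripper_force: 0.0
```

```bash
python3 - <<'E'
from h import *
print(delta([569.2,108.6,20],np.radians(-10.7)),read_state()["force"])
w=camera_info("wrist");im=get_image("wrist");cv2.imwrite("pics/w4.png",im[150:400,120:520][...,::-1])
E
```

```text
(array([0.1, 0. , 4.7]), array([-0.0014, -0.0002,  0.0005])) [-0.7175613  -0.92356056 -0.43648719]
```

View pics/w4.png

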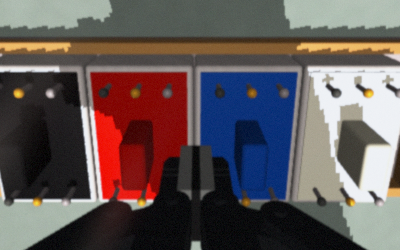

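Emit:
play_rows(deltas=[0,0,4,0,0,0,0,0,0,7,0,0,0,0,0,0,10,0,0,0,0,0,0,12,0,0,0,0,0,0,12,0,0,0,0])

```text
clock: 6.22
eef_pos: [569.3, 108.3, 12.9]
tool_rot: [-3.14, -0.001, -0.187]
force: [0.5, -0.1, -0.3]
width: 0.1
gripper_force: 0.0
```

```bash
python3 - <<'E'
from h import *
print(delta([569.2,108.6,0],np.radians(-10.7)),read_state()["force"])
w=camera_info("wrist");im=get_image("wrist");im2=get_image("scene");cv2.imwrite("pics/m5.png",np.hstack([im[150:400,120:520],cv2.resize(im2[170:260,300:420],(400,250) if 0 else None,fx=250/90,fy=250/90)])[...,::-1])
print(w["T"][2,3])
E
```

```text
(array([-0.2, -0.2, 12.9]), array([-0.0015, -0.0006, -0.0001])) [ 0.50462914 -0.13549939 -0.288691  ]
194.13279541141446
```

View pics/m5.png

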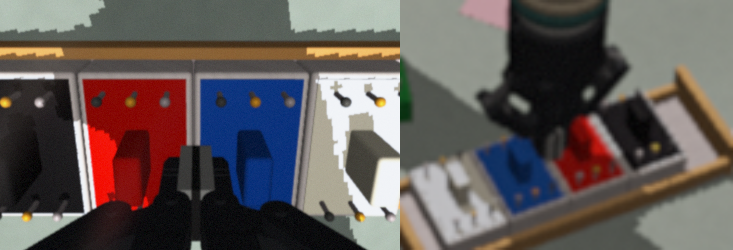

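Emit:
play_rows(deltas=[0,0,2,0,0,0,0,0,0,4,0,0,0,0,0,0,6,0,0,0,0,0,0,6,0,0,0,0])

```text
clock: 6.82
eef_pos: [569.3, 108.4, 6.9]
tool_rot: [-3.14, -0.001, -0.187]
force: [0.4, 0.6, 0.2]
width: -0.0
gripper_force: 0.0
```

```bash
python3 - <<'E'
from h import *
T=np.array
s=camera_info("scene")
for z in(40,45,50,55,60):print(z,ray(s,355.8,225.8,z)[:2].round(1))
E
```

```text
40 [569.1 116.7]
45 [572.1 114.1]
50 [575.2 111.4]
55 [578.3 108.8]
60 [581.4 106.2]
```

Emit:
play_rows(deltas=[0,0,1,0,0,0,0,0,0,2,0,0,0,0,0,0,3,0,0,0,0,0,0,4,0,0,0,0])

```text
clock: 7.32
eef_pos: [569.5, 108.4, 3.1]
tool_rot: [-3.14, -0.001, -0.187]
force: [-0.1, 0.5, 0.2]
width: -0.1
gripper_force: 0.0
```

Emit:
play_rows(deltas=[0,0,0.5,0,0,0,0,0,0,1,0,0,0,0,0,0,1.5,0,0,0,0,0,0,2,0,0,0,0])

```text
clock: 7.82
eef_pos: [569.5, 108.4, 1.1]
tool_rot: [-3.14, -0.001, -0.187]
force: [-0.2, 0.1, -0.1]
width: 0.3
gripper_force: 0.0
```

Emit:
play_rows(deltas=[0,0,0.5,0,0,0,0,0,0,1,0,0,0,0,0,0,1.5,0,0,0,0,0,0,2,0,0,0,0])

```text
clock: 8.32
eef_pos: [569.5, 108.4, -0.9]
tool_rot: [-3.14, -0.001, -0.187]
force: [-1.0, -0.4, 5.4]
width: 0.2
gripper_force: 2.8
```

```bash
python3 - <<'E'
from h import *
im=get_image("wrist")
cv2.imwrite("pics/w6.png",im)
# row of the fingertip's upper edge: dark->grey columns around 316
g=cv2.cvtColor(im,cv2.COLOR_RGB2GRAY);print(read_state()["eef_pos"])
for col in(303,309,322,328):print(col,im[280:310:2,col].tolist())
E
```

```text
[569.45398459 108.42645813  -0.8472637 ]
303 [[141, 13, 9], [139, 9, 9], [138, 5, 3], [139, 3, 2], [139, 3, 7], [139, 10, 6], [135, 4, 0], [128, 16, 17], [69, 51, 52], [60, 60, 58], [58, 59, 55], [59, 58, 56], [58, 56, 53], [61, 62, 58], [61, 62, 62]]
309 [[152, 144, 143], [156, 148, 147], [154, 144, 145], [157, 148, 146], [154, 147, 142], [154, 146, 142], [155, 147, 146], [141, 133, 131], [73, 69, 69], [61, 62, 58], [62, 62, 59], [61, 61, 60], [60, 57, 58], [62, 62, 59], [58, 58, 57]]
322 [[15, 53, 130], [18, 53, 132], [14, 54, 129], [21, 59, 131], [13, 53, 129], [12, 54, 129], [15, 55, 132], [20, 51, 118], [52, 56, 66], [60, 60, 60], [59, 58, 56], [56, 58, 58], [60, 61, 59], [56, 57, 55], [62, 63, 60]]
328 [[15, 53, 131], [14, 56, 129], [13, 54, 132], [11, 53, 131], [6, 53, 126], [14, 54, 131], [10, 50, 127], [28, 57, 121], [54, 56, 68], [59, 59, 58], [62, 60, 62], [61, 62, 62], [58, 59, 57], [60, 60, 57], [62, 61, 58]]
```

Emit:
play_rows(deltas=[0,0,-4,0,0,0,0,0,-3,-4,0,0,0,0,0,-6,-4,0,0,0,0,0,-9,-4,0,0,0,0,0,-12,-4,0,0,0,0,0,-15,-4,0,0,0,0,0,-18,-4,0,0,0,0])

```text
clock: 9.25
eef_pos: [572.9, 125.7, 3.2]
tool_rot: [-3.14, -0.001, -0.187]
force: [-0.9, -3.1, 2.3]
width: 0.5
gripper_force: 1.6
```

Emit:
play_rows(deltas=[0,-2,0,0,0,0,0,0,-4,0,0,0,0,0,0,-6,0,0,0,0,0,0,-8,0,0,0,0,0])

```text
clock: 9.75
eef_pos: [574.3, 134.0, 3.2]
tool_rot: [-3.14, -0.001, -0.187]
force: [-1.0, -2.5, 1.7]
width: 0.1
gripper_force: 1.6
```

```bash
cat >> h.py <<'E'
def see(n="wrist",zs=None):
    c=camera_info(n);im=get_image(n);M=masks(im)
    for k,p in(("red",(578,150)),("blue",(562,70))):
        b=rect(M[k],c,p,38);print(n,k,b and (np.round(b[1][0],1),np.round(b[1][1],1),round(b[1][2],1)))
    return im
E
python3 - <<'E'
from h import *
see();print(read_state()["eef_pos"],read_state()["force"])
E
```

```text
wrist red (array([582.1, 151.6]), array([47.5, 63.8]), 79.3)
wrist blue (array([563.8,  82. ]), array([47.9, 73.9]), 79.3)
[574.44134236 134.55354618   3.19171633] [ 0.39599863 -2.14232689  2.32575441]
```

Emit:
play_rows(deltas=[0,-2,0,0,0,0,0,0,-4,0,0,0,0,0,0,-6,0,0,0,0,0,0,-8,0,0,0,0,0,0,-10,0,0,0,0,0])

```text
clock: 10.42
eef_pos: [576.1, 144.0, 3.2]
tool_rot: [-3.14, -0.001, -0.187]
force: [-0.5, -2.3, 2.8]
width: -0.0
gripper_force: 1.6
```

Emit:
play_rows(deltas=[0,-1,0,0,0,0,0,0,-2,0,0,0,0,0,0,-3,0,0,0,0,0])

```text
clock: 10.8
eef_pos: [576.7, 146.7, 3.2]
tool_rot: [-3.14, -0.001, -0.187]
force: [-0.4, -3.7, 1.2]
width: -0.1
gripper_force: 1.5
```

Emit:
play_rows(deltas=[0,-1,0,0,0,0,0,0,-2,0,0,0,0,0,0,-3,0,0,0,0,0])

```text
clock: 11.18
eef_pos: [577.3, 149.8, 3.2]
tool_rot: [-3.14, -0.001, -0.187]
force: [-0.4, -3.3, 1.7]
width: 0.2
gripper_force: 1.5
```

Emit:
play_rows(deltas=[0,-0.7,0,0,0,0,0,0,-1.4,0,0,0,0,0,0,-2,0,0,0,0,0])

```text
clock: 11.55
eef_pos: [577.6, 151.7, 3.2]
tool_rot: [-3.14, -0.001, -0.187]
force: [-0.4, -2.2, 1.6]
width: 0.0
gripper_force: 1.5
```

Emit:
play_rows(deltas=[0,-0.7,0,0,0,0,0,0,-1.4,0,0,0,0,0,0,-2,0,0,0,0,0])

```text
clock: 11.92
eef_pos: [577.8, 152.9, 3.2]
tool_rot: [-3.141, -0.001, -0.187]
force: [-0.6, -4.8, 2.6]
width: -0.1
gripper_force: 2.7
```

Emit:
play_rows(deltas=[0,-0.5,0,0,0,0,0,0,-1,0,0,0,0,0,0,-1,0,0,0,0,0])

```text
clock: 12.3
eef_pos: [577.8, 152.9, 3.2]
tool_rot: [3.141, -0.0, -0.188]
force: [-1.9, -5.6, 2.8]
width: 0.1
gripper_force: 3.2
```

Emit:
play_rows(deltas=[0,-0.5,0,0,0,0,0,0,-1,0,0,0,0,0,0,-1,0,0,0,0,0])

```text
clock: 12.68
eef_pos: [577.8, 152.9, 3.3]
tool_rot: [3.14, 0.0, -0.188]
force: [-1.6, -7.9, 4.8]
width: 0.1
gripper_force: 4.1
```

Emit:
play_rows(deltas=[0,8,0,0,0,0,0,0,20,0,0,0,0,0,0,35,0,0,0,0,0,0,48,0,0,0,0,0,0,51,0,0,0,0,0,0,54,0,0,0,0,0,0,57,0,0,0,0,0,0,60,0,0,0,0,0,0,63,0,0,0,0,0,0,66,0,0,0,0,0])

```text
clock: 13.92
eef_pos: [566.5, 91.1, 3.3]
tool_rot: [-3.139, -0.002, -0.186]
force: [1.1, 2.7, 2.3]
width: -0.1
gripper_force: 1.7
```

```bash
python3 - <<'E'
from h import *
see();print(read_state()["eef_pos"],read_state()["force"])
E
```

```text
wrist red (array([580.8, 171.9]), array([50.5, 74.1]), 79.4)
wrist blue (array([566.9,  70.4]), array([47.6, 63.8]), 79.3)
[566.28387242  90.24454207   3.24986743] [1.34569489 2.17302534 0.98601158]
```

Emit:
play_rows(deltas=[0,1.5,0,0,0,0,0,0,3,0,0,0,0,0,0,4.5,0,0,0,0,0,0,6,0,0,0,0,0])

```text
clock: 14.48
eef_pos: [565.1, 84.8, 3.1]
tool_rot: [-3.14, -0.001, -0.187]
force: [0.9, 3.3, 2.8]
width: -0.1
gripper_force: 1.7
```

Emit:
play_rows(deltas=[0,0.7,0,0,0,0,0,0,1.4,0,0,0,0,0,0,2,0,0,0,0,0])

```text
clock: 14.85
eef_pos: [564.6, 82.9, 3.1]
tool_rot: [-3.14, -0.001, -0.187]
force: [0.5, 3.1, 2.1]
width: -0.1
gripper_force: 1.8
```

Emit:
play_rows(deltas=[0,0.7,0,0,0,0,0,0,1.4,0,0,0,0,0,0,2,0,0,0,0,0])

```text
clock: 15.22
eef_pos: [564.5, 82.1, 3.2]
tool_rot: [-3.139, -0.001, -0.186]
force: [1.4, 6.4, 2.8]
width: 0.2
gripper_force: 3.2
```

Emit:
play_rows(deltas=[0,0.5,0,0,0,0,0,0,1,0,0,0,0,0,0,1.5,0,0,0,0,0])

```text
clock: 15.6
eef_pos: [564.5, 82.1, 3.3]
tool_rot: [-3.137, -0.002, -0.185]
force: [1.0, 9.0, 3.0]
width: -0.1
gripper_force: 4.4
```

```bash
python3 - <<'E'
from h import *
print(delta([512.2,-244,110],np.radians(30.8)))
E
```

```text
(array([   8.7,  329.7, -108.2]), array([-0.0038, -0.0032, -0.7226]))
```

Emit:
play_rows(deltas=[0,-6,0,0,0,0,0,0,-10,-40,0,0,0,0,0,-10,-95,0,0,0,0,0,40,-108,0,0,-0.1,0.5,0,90,-108,0,0,-0.2,1,3,150,-108,0,0,-0.35,1,5,210,-108,0,0,-0.5,1,7,270,-108,-0.003,-0.002,-0.6,1,8.7,330,-108,-0.004,-0.003,-0.7226,1,8.7,330,-108,-0.004,-0.003,-0.7226,1])

```text
clock: 16.85
eef_pos: [506.6, -255.5, 109.6]
tool_rot: [3.138, 0.008, 0.524]
force: [0.1, 0.8, 0.5]
width: 85.7
gripper_force: 0.0
```

```bash
cat >> h.py <<'E'
def yel(n="wrist",near=(512,-244),z=30):
    c=camera_info(n);im=get_image(n);b=rect(masks(im)["yellow"],c,near,z)
    print(b and (np.round(b[1][0],1),np.round(b[1][1],1),round(b[1][2],1)));return im,c,b
E
python3 - <<'E'
from h import *
yel();print(read_state()["width"],delta([512.2,-244,110],np.radians(30.8)))
see("top");see("scene")
E
```

```text
(array([ 505.5, -247.7]), array([59.4, 47.4]), 31.0)
85.19293704706347 (array([ 7.2, -4. , -0.4]), array([ 0.0015,  0.006 , -0.0099]))
top red (array([580.9, 172.1]), array([46.8, 73. ]), 79.4)
top blue (array([560.4,  63.6]), array([47.7, 73.9]), 79.4)
scene red (array([581.8, 170.6]), array([43.8, 69.7]), 80.0)
scene blue (array([560.4,  62.5]), array([44.8, 70.9]), 79.2)
```

Emit:
play_rows(deltas=[7,-4,0,0.0015,0.006,-0.006,0.45,7,-4,30,0.0015,0.006,-0.006,0.45,7,-4,60,0.0015,0.006,-0.006,0.45,7,-4,60,0.0015,0.006,-0.006,0.45])

```text
clock: 17.5
eef_pos: [513.9, -237.0, 48.8]
tool_rot: [-3.138, -0.001, 0.545]
force: [0.2, 1.0, -0.3]
width: 38.2
gripper_force: 0.0
```

```bash
python3 - <<'E'
from h import *
im,c,b=yel();print(b[2].round(1).tolist(),read_state()["width"],delta([512.2,-244.1,-4],np.radians(31)))
b=rect(masks(im)["yellow"],c,(512,-244),60);T=np.linalg.inv(c["T"])
cv2.imwrite("pics/w7.png",im[...,::-1])
E
```

```text
(array([ 505.7, -247.8]), array([60. , 47.8]), 30.6)
[[467.70001220703125, -242.39999389648438], [492.1000061035156, -283.6000061035156], [543.7000122070312, -253.10000610351562], [519.4000244140625, -211.89999389648438]] 39.08428772489582 (array([-5.9,  4. , 54.1]), array([-0.0013, -0.0028,  0.0034]))
```

View pics/w7.png

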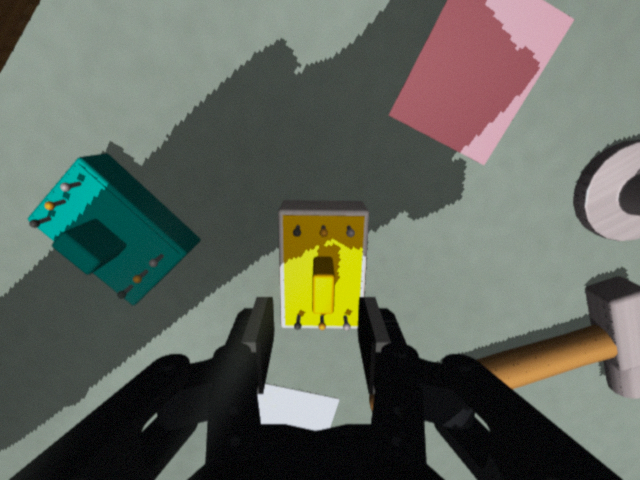

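```bash
python3 - <<'E'
from h import *
c=camera_info("wrist")
p=np.array([ray(c,u,v,30)[:2] for u,v in((283,211),(367,211),(281,328),(367,328))]);print(p.round(1).tolist(),p.mean(0))
print(delta([*p.mean(0),-4],np.radians(31)))
E
```

```text
[[534.4, -204.9], [559.9, -247.1], [465.1, -242.6], [494.4, -291.0]] [ 513.44050818 -246.39920931]
(array([-6. ,  6.6, 54.1]), array([-0.0013, -0.0028,  0.0034]))
```

Emit:
play_rows(deltas=[-6,4.3,0,-0.001,-0.003,0.003,0.45,-6,4.3,15,-0.001,-0.003,0.003,0.45,-6,4.3,30,-0.001,-0.003,0.003,0.45,-6,4.3,42,-0.001,-0.003,0.003,0.45,-6,4.3,50,-0.001,-0.003,0.003,0.45,-6,4.3,54,-0.001,-0.003,0.003,0.45,-6,4.3,54,-0.001,-0.003,0.003,0.45])

```text
clock: 18.42
eef_pos: [512.3, -246.4, -3.7]
tool_rot: [3.14, -0.0, 0.539]
force: [-0.8, -0.2, -0.6]
width: 38.3
gripper_force: 0.0
```

```bash
python3 - <<'E'
from h import *
print(delta([512.2,-244.3,-4],np.radians(31)),read_state()["force"])
E
```

```text
(array([ 1. , -1.8,  0.3]), array([ 0.0012, -0.0005, -0.0021])) [-0.8316117  -0.24644991 -0.6402284 ]
```

Correct slightly and close.

Emit:
play_rows(deltas=[1,-1.5,0,0,0,-0.002,0.45,1,-1.5,0,0,0,-0.002,0.3,1,-1.5,0,0,0,-0.002,0.2,1,-1.5,0,0,0,-0.002,0.15,1,-1.5,0,0,0,-0.002,0,1,-1.5,0,0,0,-0.002,0,1,-1.5,0,0,0,-0.002,0,1,-1.5,0,0,0,-0.002,0])

```text
clock: 19.42
eef_pos: [512.3, -244.4, -3.3]
tool_rot: [3.14, -0.001, 0.541]
force: [-1.5, 2.6, 4.8]
width: 10.6
gripper_force: 59.5
```

```bash
python3 - <<'E'
from h import *
print(delta([571.1,117.5,110],np.radians(-10.65)))
E
```

```text
(array([ 236.8, -279.8, -113.5]), array([ 0.001 , -0.001 ,  0.7269]))
```

Emit:
play_rows(deltas=[0,0,-3,0,0,0,0,0,0,-8,0,0,0,0,0,0,-15,0,0,0,0,0,0,-15,0,0,0,0])

```text
clock: 19.92
eef_pos: [513.0, -245.0, 12.2]
tool_rot: [3.139, -0.002, 0.541]
force: [1.0, -0.6, -3.3]
width: 10.8
gripper_force: 58.5
```

Emit:
play_rows(deltas=[0,0,-25,0,0,0,0,0,0,-55,0,0,0,0,0,0,-85,0,0,0,0,12,-14,-98,0,0,0.05,0,35,-41,-98,0,0,0.12,0,58,-69,-98,0,0,0.2,0,81,-96,-98,0,0,0.28,0,104,-123,-98,0,0,0.36,0,127,-150,-98,0,0,0.44,0,150,-177,-98,0,0,0.52,0])

```text
clock: 21.18
eef_pos: [549.7, -14.4, 109.3]
tool_rot: [3.141, -0.001, 0.018]
force: [0.3, -0.1, -3.3]
width: 10.7
gripper_force: 59.0
```

```bash
python3 - <<'E'
from h import *
print(delta([571.1,117.5,110],np.radians(-10.65)),read_state()["width"])
E
```

```text
(array([  23.8, -131.5,   -0.8]), array([ 0.0008, -0.0013,  0.2042])) 10.680884382244827
```

Emit:
play_rows(deltas=[5,-26,0,0,0,0.05,0,10,-55,0,0,0,0.1,0,15,-85,0,0,0,0.15,0,20,-110,0,0,0,0.2,0,23.5,-126,0,0,0,0.204,0,23.5,-130,0,0,0,0.204,0,23.5,-130,0,0,0,0.204,0,23.5,-130,0,0,0,0.204,0])

```text
clock: 22.18
eef_pos: [570.4, 113.2, 109.3]
tool_rot: [3.14, -0.001, -0.185]
force: [0.4, -0.4, -3.4]
width: 11.1
gripper_force: 59.0
```

```bash
python3 - <<'E'
from h import *
print(delta([571.1,117.5,110],np.radians(-10.65)),read_state()["eef_pos"])
z=read_state()["eef_pos"][2]+3.3+30
print(z)
for n in("wrist","top","scene"): yel(n,(571,117),z)
E
```

```text
(array([-0.1, -4.4, -0.8]), array([ 0.0016, -0.0014,  0.001 ])) [570.42259197 113.17433429 109.25607173]
142.55607173047815
None
None
None
```

Emit:
play_rows(deltas=[0,-4.3,30,0.0016,-0.0014,0.001,0,0,-4.3,45,0.0016,-0.0014,0.001,0,0,-4.3,45,0.0016,-0.0014,0.001,0,0,-4.3,45,0.0016,-0.0014,0.001,0])

```text
clock: 22.82
eef_pos: [572.0, 118.9, 64.8]
tool_rot: [-3.14, -0.001, -0.184]
force: [-0.2, 0.1, -2.6]
width: 10.8
gripper_force: 58.8
```

```bash
python3 - <<'E'
from h import *
e=read_state()["eef_pos"];print(delta([571.1,117.5,30],np.radians(-10.65)),e)
z=e[2]+33.3
c=camera_info("wrist");im=get_image("wrist");cv2.imwrite("pics/w8.png",im[...,::-1])
H,S,V=cv2.split(cv2.cvtColor(im,cv2.COLOR_RGB2HSV))
m=((H>20)&(H<36)&(S>120)&(V>25)).astype(np.uint8)
m=cv2.morphologyEx(m,cv2.MORPH_CLOSE,np.ones((5,5)))
n,l,st,ce=cv2.connectedComponentsWithStats(m)
r=R.from_euler("xyz",[np.pi,0,np.radians(-10.65)])
for i in range(1,n):
    if st[i,4]>400:
        print(st[i],ce[i].round(0))
        k=cv2.findContours((l==i).astype(np.uint8),0,1)[0][0][:,0]
        p=np.array([r.inv().apply(ray(c,u,v,z)-e) for u,v in k]);print(" tool-frame min/max",p.min(0).round(1),p.max(0).round(1))
see("wrist")
E
```

```text
(array([-0.7,  1.5, 34.8]), array([-0.0011, -0.0011,  0.0014])) [571.973867   118.85232283  64.81853847]
[ 261  233  110  141 9293] [316. 284.]
 tool-frame min/max [-37.1 -23.3 -33.3] [ 37.2  24.9 -33.3]
wrist red (array([580.9, 170.6]), array([47.4, 73.2]), 79.4)
wrist blue (array([560.1,  62.6]), array([47.7, 73.2]), 79.5)
```

Emit:
play_rows(deltas=[-0.8,1.4,10,-0.001,-0.001,0.002,0,-0.8,1.4,20,-0.001,-0.001,0.002,0,-0.8,1.4,23,-0.001,-0.001,0.002,0,-0.8,1.4,23,-0.001,-0.001,0.002,0,-0.8,1.4,23,-0.001,-0.001,0.002,0])

```text
clock: 23.55
eef_pos: [570.6, 117.9, 41.4]
tool_rot: [-3.142, 0.001, -0.186]
force: [0.3, 0.5, -2.7]
width: 10.5
gripper_force: 59.0
```

```bash
python3 - <<'E'
from h import *
print(delta([570.9,117.5,30],np.radians(-10.6)),read_state()["eef_pos"],read_state()["force"])
E
```

```text
(array([ 0.4,  0.3, 11.4]), array([-0.    ,  0.0005, -0.0011])) [570.56999731 117.8744076   41.37463243] [ 0.33422375  0.4684773  -2.71453554]
```

Aligned. Lower slowly through the entry.

Emit:
play_rows(deltas=[0.3,0.3,2,0,0,0,0,0.3,0.3,4,0,0,0,0,0.3,0.3,5,0,0,0,0,0.3,0.3,6,0,0,0,0,0.3,0.3,7,0,0,0,0,0.3,0.3,8,0,0,0,0])

```text
clock: 24.3
eef_pos: [570.6, 117.5, 33.2]
tool_rot: [3.141, 0.001, -0.186]
force: [0.1, 0.4, -4.0]
width: 10.8
gripper_force: 59.0
```

Emit:
play_rows(deltas=[0.2,0,1,0,0,0,0,0.2,0,2,0,0,0,0,0.2,0,3,0,0,0,0,0.2,0,4,0,0,0,0])

```text
clock: 24.8
eef_pos: [570.8, 117.5, 29.2]
tool_rot: [3.142, 0.001, -0.186]
force: [0.2, 0.5, -3.7]
width: 11.1
gripper_force: 59.0
```

Emit:
play_rows(deltas=[0,0,1.5,0,0,0,0,0,0,3,0,0,0,0,0,0,4.5,0,0,0,0,0,0,6,0,0,0,0])

```text
clock: 25.3
eef_pos: [570.7, 117.5, 23.1]
tool_rot: [3.141, 0.001, -0.186]
force: [1.4, 1.0, -2.5]
width: 10.6
gripper_force: 59.0
```

Emit:
play_rows(deltas=[0,0,1.5,0,0,0,0,0,0,3,0,0,0,0,0,0,4.5,0,0,0,0,0,0,6,0,0,0,0])

```text
clock: 25.8
eef_pos: [570.7, 117.4, 17.1]
tool_rot: [3.141, 0.001, -0.186]
force: [0.7, 0.3, -3.1]
width: 11.0
gripper_force: 59.0
```

Emit:
play_rows(deltas=[0,0,1.5,0,0,0,0,0,0,3,0,0,0,0,0,0,4.5,0,0,0,0,0,0,6,0,0,0,0])

```text
clock: 26.3
eef_pos: [570.7, 117.4, 11.1]
tool_rot: [3.141, 0.001, -0.186]
force: [-0.2, -0.3, -3.8]
width: 10.7
gripper_force: 59.0
```

Emit:
play_rows(deltas=[0,0,1,0,0,0,0,0,0,2,0,0,0,0,0,0,3,0,0,0,0,0,0,4,0,0,0,0])

```text
clock: 26.8
eef_pos: [570.8, 117.5, 7.2]
tool_rot: [3.142, 0.001, -0.186]
force: [-0.2, 0.0, -3.7]
width: 10.9
gripper_force: 59.0
```

Emit:
play_rows(deltas=[0,0,0.7,0,0,0,0,0,0,1.4,0,0,0,0,0,0,2,0,0,0,0,0,0,2,0,0,0,0])

```text
clock: 27.3
eef_pos: [570.7, 117.5, 5.2]
tool_rot: [3.141, 0.001, -0.186]
force: [0.3, 0.1, -4.0]
width: 10.5
gripper_force: 59.0
```

Emit:
play_rows(deltas=[0,0,0.4,0,0,0,0,0,0,0.8,0,0,0,0,0,0,0.8,0,0,0,0])

```text
clock: 27.68
eef_pos: [570.7, 117.6, 4.7]
tool_rot: [-3.142, 0.001, -0.186]
force: [-0.8, 0.1, 0.3]
width: 10.8
gripper_force: 59.6
```

Emit:
play_rows(deltas=[0,0,0,0,0,0,0.15,0,0,0,0,0,0,0.25,0,0,0,0,0,0,0.35,0,0,0,0,0,0,0.35,0,0,-8,0,0,0,0.35,0,0,-20,0,0,0,0.35,0,0,-40,0,0,0,0.35,0,0,-75,0,0,0,0.35,0,0,-110,0,0,0,0.35,0,0,-110,0,0,0,0.35])

```text
clock: 28.92
eef_pos: [573.4, 118.0, 118.2]
tool_rot: [-3.139, -0.006, -0.186]
force: [0.3, 1.1, -1.3]
width: 30.2
gripper_force: 0.0
```

```bash
python3 - <<'E'
from h import *
see()
yel("wrist",(571,117),38);yel("scene",(571,117),38);yel("top",(571,117),38)
e=read_state();print(e["width"],e["force"],e["eef_pos"])
E
```

```text
wrist red (array([580.8, 170.6]), array([47.2, 73.2]), 79.2)
wrist blue (array([560.5,  62.6]), array([47.8, 73. ]), 79.4)
(array([591.1, 132.1]), array([ 9.7, 19.6]), 82.4)
None
None
29.920328186198418 [-0.04914174 -0.27229766 -0.1518378 ] [570.02474192 117.37940496 113.856636  ]
```

Emit:
play_rows(deltas=[0,50,-30,0,0,0,0.35,0,110,-40,0,0,0,0.35,0,170,-40,0,0,0,0.35,0,230,-40,0,0,0,0.35,0,260,-40,0,0,0,0.35,0,260,-40,0,0,0,0.35,0,260,-40,0,0,0,0.35])

```text
clock: 30.0
eef_pos: [522.5, -136.8, 153.7]
tool_rot: [-3.141, 0.003, -0.185]
force: [-0.4, 0.9, 0.2]
width: 30.1
gripper_force: 0.0
```

```bash
python3 - <<'E'
from h import *
for n in("top","scene"):
    im=see(n);yel(n,(571,117),38);cv2.imwrite(f"pics/{n}9.png",im[...,::-1])
    a=cv2.imread(f"pics/{n}0.png")[...,::-1];
E
```

```text
top red (array([580.9, 171.9]), array([46.5, 73. ]), 79.5)
top blue (array([560.4,  63.6]), array([47.7, 73.9]), 79.4)
(array([571.2, 117.5]), array([47.6, 73.7]), 79.3)
scene red (array([581.8, 170.6]), array([43.8, 69.7]), 80.0)
scene blue (array([560.5,  63. ]), array([45.6, 70.9]), 79.2)
(array([571.5, 117.1]), array([46.2, 72.3]), 79.4)
```

Yellow stands in line with red and blue, on the floor, angle 79.3–79.4°, and neither neighbour moved during the insertion.

```bash
python3 -c "
from cell import *
print(finish_job())"
```

```text
the job is handed in; nothing more can be done
None
```

The yellow block is home on the tray floor, upright and in line between red and blue, released with the arm clear, and the job is handed in at about 30 s.

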